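# Count out three pins with the counting scoop

### The arm

A 6-joint arm with a two-finger parallel gripper is mounted at the origin on the work surface. World frame = base frame: x ahead of the robot, y to its left, z up, the work surface at z = 0. Lengths are in mm, angles in rad, forces in N, time in s.
With the tool pointing down it reaches from about 275 to 750 mm from the base axis. Payload 10.2 kg.
Tool frame: the origin (TCP) lies at the very end of the fingers, on their centre line; the grasp point (between the pads) lies 19 mm behind it; z points along the fingers, y is the line along which they close (so a half turn about z gives the same grasp; the last joint's range is limited). The gripper opens to 85 mm and grips with 20 to 120 N. Pads are 22 mm wide; open, the fingers measure 114 mm over their backs; the gripper's body (76 mm by 85 mm) begins 54 mm behind the grasp point. The pads swing forward as they close: fully open they stand 13 mm farther back than shut.
Start: joints at [1.117, 0.313, 1.498, -0, 1.331, -0.223], TCP at [120.11, 511.082, 231.294] pointing down, gripper open.
Joint ranges: [-2.94, 2.94], [-0.97, 2.17], [0.19, 2.56], [-1.23, 4.37], [0.02, 3.11], [-2.88, 2.88]. Speed limits (rad/s): [2.39, 2.39, 3.01, 3.14, 3.14, 3.14].

### API

Orientations are given as a unit quaternion [w, x, y, z].
In Python, from rig import ctrl gives the robot as it stands.
- The arm moves only by the tool step_arm, never from a script. Its argument "increments" is a list of rows, each a list of 3 entries, a list of its own where there are three numbers: the shift along the tool's x, y, z in cm, then the turn, a rotation vector about the tool's x, y, z in degrees, then the opening in per cent of the stroke, from 0 (shut) to 100 (fully open). A call has 1 to 8 rows; each row is the pose to reach, as a shift and turn from the pose commanded when the call began, along the tool's axes at that moment; what a row does not reach only later rows make up. A row lasts 1/8 s, in which the tool goes at most 62.5 mm and 10.7 degrees, less where a joint would pass 70% of its speed; a pose out of reach is approached as far as the arm can. A call with a gripper value outside its range is refused whole. The fingers move at their own pace and stop on an object; "squeeze" is the grip in N (left out, the last holds). Time passes only in rows, so rows that repeat a pose let the fingers close. It gives the time, the measured TCP pose, the force, the opening and the grip force at its end, in the units of the state.
- ctrl.sense(): the state, without advancing time (a new reading comes with each control period).
- ctrl.capture(name): name is "side" or "top" or "wrist"; returns a dict with "img" (420x560x3 uint8, red, green, blue), "fx", "fy", "cx", "cy" (pixels), "k1" (the pictures are not rectified: a ray, as slopes to the right and down, at radius r is drawn at 1 + k1 r^2 times it, then the intrinsics apply), "extrinsics" (4x4, takes a point from camera to world coordinates). Camera axes: x right, y down, z forward; pixel columns grow to the right and rows downward; lengths in mm; the calibration is good to about 2 mm. A picture is of the moment at which its call begins. There is no depth.
- ctrl.finish_job(): hands the job in; it is judged then, once.
The state is a dict: "time_s": time; "joints": joint angles; "dq": joint speeds; "tau": joint torques, N m; "eef_pos": TCP position; "ee_rot": TCP orientation; "force": force on the tool from outside, world axes, zero at the start; "wrist_torque": the same for the moment, N m; "grip_width": opening from 0.0 (shut) to 1.0 (fully open); "grip_force": force on a finger pad.
Only numpy, scipy, OpenCV 4.12 (cv2) and the standard library are available. Lean on these libraries where they do the work, as an engineer would, in place of code of your own. Each camera call takes 0.05 s, during which the arm holds its last target. There are 200 camera calls.

### The job

Using the counting scoop with the stepped trough (not the plain flat scoop), push it along the tray floor under the strike bar and right up to the end wall so that it gathers up the pins, then drag it straight back under the bar until the whole scoop is clear of it, so that the bar strikes off the surplus and exactly three pins lie level in the trough while the other three stay in the tray behind the bar. Then stand the loaded scoop on the middle of the grey mat and let go.

Things in the scene. Friction and masses are not known exactly. Their poses are not given: they have to be found in the camera images.
- scoop: Counting scoop: aluminium pan with a stepped trough, black upright handle, 0.25 kg. Origin on its underside below the handle; x to the lip, z up. Stands on the bench, lip roughly away from the robot. Pan 44 mm wide, open-sided; base sheet 2.5 mm thick from x = -14 to 96 mm. A second scoop with the same handle, left or right of it, has a plain flat pan with side walls and no step: not to be used.
- scoop_grip (a point): Point on the scoop handle's axis, 72 mm above the scoop's underside, where to take it (keeps the fingers above the strike bar). The handle is an upright bar 12 mm (scoop x) by 24 mm (scoop y), its top 95 mm above the underside. Between handle and back wall (x = 6 to 36 mm) the sheet is bare, so that the bar can stand there.
- scoop_trough (a point): Middle of the trough floor, x = 67 mm from the scoop's origin, 2.5 mm above its underside. The trough runs from the back wall (x = 36 to 40 mm, top 17 mm up) to a step at x = 94 mm, 12 mm up; its floor falls 2 mm to the back: room for just three pins side by side. From the step a shelf rises gently to 15.5 mm at x = 121 mm; pins on it roll back to the trough.
- scoop_lip (a point): Front lip of the scoop, 144 mm from its origin, 1.5 mm above the underside. A ramp rises from it to the shelf at x = 121 mm; pins held by the tray's end wall are pushed up it as the scoop advances (it takes up to some 15 N).
- scoop_mid (a point): The middle of the scoop's length on its underside, 65 mm from its origin towards the lip; this point goes to the middle of the mat.
- tray: Pin tray, grey painted steel, fixed. Origin on its underside, below the middle of the strike bar; x along the tray to its closed end, z up. Floor 6 mm thick, from the open end (x = -115 mm, nearer the robot) to the end wall (inner face x = 122 mm, top 46 mm up). Side walls 36 mm high, 80 mm apart inside; the open end has no wall.
- strike_bar (a point): Middle of the strike bar's underside, 29.5 mm above the tray's underside, 23.5 mm above its floor. Bar 6 mm thick, 14 mm high, across the tray at x = 0. With the scoop on the floor, or up to 2 mm above it, the trough with its pins passes beneath; a pin on the shelf does not. Lip at the end wall: scoop origin at tray x = -22 mm; lip just clear of the bar: about -150 mm (handle end overhanging the open end).
- tray_bed (a point): Middle of the stretch of tray between bar and end wall where the pins lie, at tray x = 60 mm, 14 mm above the tray's underside (the height of the axis of a pin lying on the floor). The three pins left over must stay in this stretch.
- mat: Pale grey assembly mat, 240 mm (its x) by 160 mm (its y), 3 mm thick, fixed to the bench on the robot's right; origin at the centre of its underside.
- pin1: One of six identical oiled, smooth steel pins with rounded ends, 16 mm in diameter, 70 mm long overall, 90 g; origin at its middle, own y axis along its length (it rolls about it). At the start all six lie side by side across the tray, between the strike bar and the end wall, not quite touching.
- pin2: One of six identical oiled, smooth steel pins with rounded ends, 16 mm in diameter, 70 mm long overall, 90 g; origin at its middle, own y axis along its length (it rolls about it). At the start all six lie side by side across the tray, between the strike bar and the end wall, not quite touching.
- pin3: One of six identical oiled, smooth steel pins with rounded ends, 16 mm in diameter, 70 mm long overall, 90 g; origin at its middle, own y axis along its length (it rolls about it). At the start all six lie side by side across the tray, between the strike bar and the end wall, not quite touching.
- pin4: One of six identical oiled, smooth steel pins with rounded ends, 16 mm in diameter, 70 mm long overall, 90 g; origin at its middle, own y axis along its length (it rolls about it). At the start all six lie side by side across the tray, between the strike bar and the end wall, not quite touching.
- pin5: One of six identical oiled, smooth steel pins with rounded ends, 16 mm in diameter, 70 mm long overall, 90 g; origin at its middle, own y axis along its length (it rolls about it). At the start all six lie side by side across the tray, between the strike bar and the end wall, not quite touching.
- pin6: One of six identical oiled, smooth steel pins with rounded ends, 16 mm in diameter, 70 mm long overall, 90 g; origin at its middle, own y axis along its length (it rolls about it). At the start all six lie side by side across the tray, between the strike bar and the end wall, not quite touching.
Things that resemble listed ones, but are neither listed nor needed, are in the scene too. Leave any black or orange look-alike of the pin2 alone.

How it is judged (in metres and radians):
On the way, in this order (a step that is already met when the one before it is completed fails the run):
1. the scoop has been pushed along the tray floor, under the bar, with its lip within 25 mm of the end wall (x of scoop in the frame of tray above -0.046 m and y of scoop in the frame of tray between -0.03 and 0.03 m and z of scoop in the frame of tray between -0.002 and 0.02 m), for 0.05 s.
2. the scoop has been dragged back under the bar until its lip is clear (to about 12 mm), and exactly three pins lie level in its trough with the other three in the tray (x of scoop in the frame of tray below -0.135 m and ((distance between pin1 and scoop_trough below 0.03 m and z of pin1 in the frame of scoop below 0.016 m) or (distance between pin1 and tray_bed below 0.068 m and height (world z) of pin1 above 0.01 m)) and ((distance between pin2 and scoop_trough below 0.03 m and z of pin2 in the frame of scoop below 0.016 m) or (distance between pin2 and tray_bed below 0.068 m and height (world z) of pin2 above 0.01 m)) and ((distance between pin3 and scoop_trough below 0.03 m and z of pin3 in the frame of scoop below 0.016 m) or (distance between pin3 and tray_bed below 0.068 m and height (world z) of pin3 above 0.01 m)) and ((distance between pin4 and scoop_trough below 0.03 m and z of pin4 in the frame of scoop below 0.016 m) or (distance between pin4 and tray_bed below 0.068 m and height (world z) of pin4 above 0.01 m)) and ((distance between pin5 and scoop_trough below 0.03 m and z of pin5 in the frame of scoop below 0.016 m) or (distance between pin5 and tray_bed below 0.068 m and height (world z) of pin5 above 0.01 m)) and ((distance between pin6 and scoop_trough below 0.03 m and z of pin6 in the frame of scoop below 0.016 m) or (distance between pin6 and tray_bed below 0.068 m and height (world z) of pin6 above 0.01 m)) and ((distance between pin1 and scoop_trough below 0.03 m and x of pin1 in the frame of scoop between 0.04 and 0.058 m) or (distance between pin2 and scoop_trough below 0.03 m and x of pin2 in the frame of scoop between 0.04 and 0.058 m) or (distance between pin3 and scoop_trough below 0.03 m and x of pin3 in the frame of scoop between 0.04 and 0.058 m) or (distance between pin4 and scoop_trough below 0.03 m and x of pin4 in the frame of scoop between 0.04 and 0.058 m) or (distance between pin5 and scoop_trough below 0.03 m and x of pin5 in the frame of scoop between 0.04 and 0.058 m) or (distance between pin6 and scoop_trough below 0.03 m and x of pin6 in the frame of scoop between 0.04 and 0.058 m)) and ((distance between pin1 and scoop_trough below 0.03 m and x of pin1 in the frame of scoop between 0.058 and 0.0745 m) or (distance between pin2 and scoop_trough below 0.03 m and x of pin2 in the frame of scoop between 0.058 and 0.0745 m) or (distance between pin3 and scoop_trough below 0.03 m and x of pin3 in the frame of scoop between 0.058 and 0.0745 m) or (distance between pin4 and scoop_trough below 0.03 m and x of pin4 in the frame of scoop between 0.058 and 0.0745 m) or (distance between pin5 and scoop_trough below 0.03 m and x of pin5 in the frame of scoop between 0.058 and 0.0745 m) or (distance between pin6 and scoop_trough below 0.03 m and x of pin6 in the frame of scoop between 0.058 and 0.0745 m)) and ((distance between pin1 and scoop_trough below 0.03 m and x of pin1 in the frame of scoop between 0.0745 and 0.093 m) or (distance between pin2 and scoop_trough below 0.03 m and x of pin2 in the frame of scoop between 0.0745 and 0.093 m) or (distance between pin3 and scoop_trough below 0.03 m and x of pin3 in the frame of scoop between 0.0745 and 0.093 m) or (distance between pin4 and scoop_trough below 0.03 m and x of pin4 in the frame of scoop between 0.0745 and 0.093 m) or (distance between pin5 and scoop_trough below 0.03 m and x of pin5 in the frame of scoop between 0.0745 and 0.093 m) or (distance between pin6 and scoop_trough below 0.03 m and x of pin6 in the frame of scoop between 0.0745 and 0.093 m))), for 0.1 s.
At the end, for the whole second after the job is handed in: The scoop stands upright (within 10 degrees), at rest and released on the grey mat, the middle of its length within 60 mm of the mat's centre; exactly three pins lie in its trough, and the other three lie in the tray between the strike bar and the end wall (horizontal distance between scoop_mid and mat below 0.06 m and z of scoop in the frame of mat below 0.008 m and angle between scoop's own z axis and vertical below 0.17 rad and linear speed of scoop below 0.02 m/s and ((distance between pin1 and scoop_trough below 0.03 m and z of pin1 in the frame of scoop below 0.016 m) or (distance between pin1 and tray_bed below 0.068 m and height (world z) of pin1 above 0.01 m)) and ((distance between pin2 and scoop_trough below 0.03 m and z of pin2 in the frame of scoop below 0.016 m) or (distance between pin2 and tray_bed below 0.068 m and height (world z) of pin2 above 0.01 m)) and ((distance between pin3 and scoop_trough below 0.03 m and z of pin3 in the frame of scoop below 0.016 m) or (distance between pin3 and tray_bed below 0.068 m and height (world z) of pin3 above 0.01 m)) and ((distance between pin4 and scoop_trough below 0.03 m and z of pin4 in the frame of scoop below 0.016 m) or (distance between pin4 and tray_bed below 0.068 m and height (world z) of pin4 above 0.01 m)) and ((distance between pin5 and scoop_trough below 0.03 m and z of pin5 in the frame of scoop below 0.016 m) or (distance between pin5 and tray_bed below 0.068 m and height (world z) of pin5 above 0.01 m)) and ((distance between pin6 and scoop_trough below 0.03 m and z of pin6 in the frame of scoop below 0.016 m) or (distance between pin6 and tray_bed below 0.068 m and height (world z) of pin6 above 0.01 m)) and ((distance between pin1 and scoop_trough below 0.03 m and x of pin1 in the frame of scoop between 0.04 and 0.058 m) or (distance between pin2 and scoop_trough below 0.03 m and x of pin2 in the frame of scoop between 0.04 and 0.058 m) or (distance between pin3 and scoop_trough below 0.03 m and x of pin3 in the frame of scoop between 0.04 and 0.058 m) or (distance between pin4 and scoop_trough below 0.03 m and x of pin4 in the frame of scoop between 0.04 and 0.058 m) or (distance between pin5 and scoop_trough below 0.03 m and x of pin5 in the frame of scoop between 0.04 and 0.058 m) or (distance between pin6 and scoop_trough below 0.03 m and x of pin6 in the frame of scoop between 0.04 and 0.058 m)) and ((distance between pin1 and scoop_trough below 0.03 m and x of pin1 in the frame of scoop between 0.058 and 0.0745 m) or (distance between pin2 and scoop_trough below 0.03 m and x of pin2 in the frame of scoop between 0.058 and 0.0745 m) or (distance between pin3 and scoop_trough below 0.03 m and x of pin3 in the frame of scoop between 0.058 and 0.0745 m) or (distance between pin4 and scoop_trough below 0.03 m and x of pin4 in the frame of scoop between 0.058 and 0.0745 m) or (distance between pin5 and scoop_trough below 0.03 m and x of pin5 in the frame of scoop between 0.058 and 0.0745 m) or (distance between pin6 and scoop_trough below 0.03 m and x of pin6 in the frame of scoop between 0.058 and 0.0745 m)) and ((distance between pin1 and scoop_trough below 0.03 m and x of pin1 in the frame of scoop between 0.0745 and 0.093 m) or (distance between pin2 and scoop_trough below 0.03 m and x of pin2 in the frame of scoop between 0.0745 and 0.093 m) or (distance between pin3 and scoop_trough below 0.03 m and x of pin3 in the frame of scoop between 0.0745 and 0.093 m) or (distance between pin4 and scoop_trough below 0.03 m and x of pin4 in the frame of scoop between 0.0745 and 0.093 m) or (distance between pin5 and scoop_trough below 0.03 m and x of pin5 in the frame of scoop between 0.0745 and 0.093 m) or (distance between pin6 and scoop_trough below 0.03 m and x of pin6 in the frame of scoop between 0.0745 and 0.093 m))); the robot touches nothing.
It also fails if it takes over 67 s, if anything falls off the work surface, if the arm or the gripper's body presses on something with over 40 N, if the wrist force passes 120 N, or if a joint passes its speed limit or range.

## Working session

There is one attempt and no reset: what is moved stays moved. The work goes in short steps, Python scripts to look and compute and a tool call to move; the robot and the scene stay as the last step left them, time stands still between calls to the robot, and variables do not carry over. Pictures are saved under pics/ and viewed, at most 10 in all, crops included, and the job is handed in when it is done.

Besides the shell and the picture viewer there is one more tool, called after "Request:" as name(argument=value, ...) on one line, values as JSON. step_arm: Moves the arm, as the interface text tells. Its arguments: {"type":"object","properties":{"increments":{"type":"array"},"squeeze":{"type":"number"}},"required":["increments"]}

```bash
mkdir -p pics
cat > h.py <<'E'
import numpy as np, cv2
from rig import ctrl
def cap(n,name=None):
    c=ctrl.capture(n)
    if name: cv2.imwrite(f'pics/{name}.png',cv2.cvtColor(c['img'],cv2.COLOR_RGB2BGR))
    return c
def ray(c,u,v):
    d=np.array([(u-c['cx'])/c['fx'],(v-c['cy'])/c['fy']]);s=d.copy()
    for _ in range(20): s=d/(1+c['k1']*(s@s))
    E=np.array(c['extrinsics']);r=E[:3,:3]@np.array([s[0],s[1],1]);return E[:3,3],r
def plane(c,u,v,z):
    o,r=ray(c,u,v);return (o+r*(z-o[2])/r[2])[:3]
def proj(c,p):
    E=np.array(c['extrinsics']);q=E[:3,:3].T@(np.array(p)-E[:3,3]);s=q[:2]/q[2];s=s*(1+c['k1']*(s@s))
    return s*[c['fx'],c['fy']]+[c['cx'],c['cy']]
E
python3 - <<'E'
from h import *
a=cap('top','top0');b=cap('side','side0')
np.set_printoptions(suppress=True,precision=3)
print(a['extrinsics'],a['fx'],b['extrinsics'],b['fx'],a['k1'])
print(ctrl.sense())
E
```

```text
[[ -0.127  -0.969   0.212 396.808]
 [ -0.992   0.123  -0.032  -2.951]
 [  0.005  -0.214  -0.977 864.836]
 [  0.      0.      0.      1.   ]] 388.2691365106883 [[ -0.9    -0.25    0.358 137.145]
 [ -0.436   0.471  -0.767 920.535]
 [  0.023  -0.846  -0.533 705.944]
 [  0.      0.      0.      1.   ]] 489.80611503970806 -0.046784274533799575
{'time_s': 0.1, 'joints': array([ 1.117,  0.313,  1.498, -0.   ,  1.331, -0.223]), 'dq': array([-0.001, -0.003, -0.002, -0.001, -0.001,  0.001]), 'tau': array([  0.002, -41.29 , -26.014,  -0.   ,   0.003,  -0.   ]), 'eef_pos': array([120.012, 510.859, 230.784]), 'ee_rot': array([-0.   ,  0.115,  0.993, -0.001]), 'force': array([-0.601, -0.119,  0.431]), 'wrist_torque': array([ 0.024,  0.038, -0.006]), 'grip_force': 0.0, 'grip_width': 1.0013750035998383}
```

View pics/top0.png

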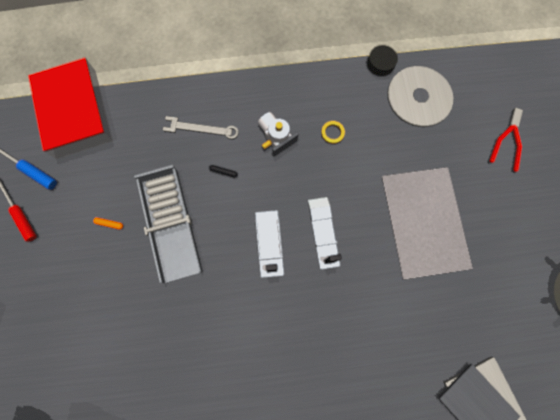

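View pics/side0.png

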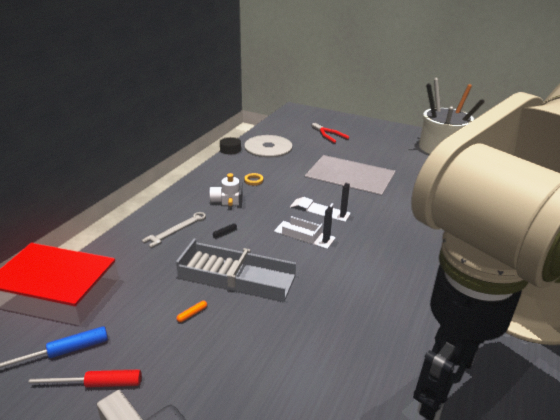

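Top: tray at about (167,222), with its bar at (167,225) and the pins above it. The mat is at (427,222). The scoop candidates are left (268,243), with its handle at (271,268), and right (323,232), with its handle at (331,259). I'll enlarge both in one crop.

Run:
```python
import cv2,numpy as np
a=cv2.imread('pics/top0.png')[190:285,240:360];b=cv2.imread('pics/side0.png')[175:255,265:365]
a=cv2.resize(a,(480,380),interpolation=3);b=cv2.resize(b,(300,240),interpolation=3)
o=np.zeros((380,790,3),np.uint8);o[:,:480]=a;o[:240,490:]=b
cv2.imwrite('pics/crop1.png',o)
```

```text
(no output)
```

View pics/crop1.png

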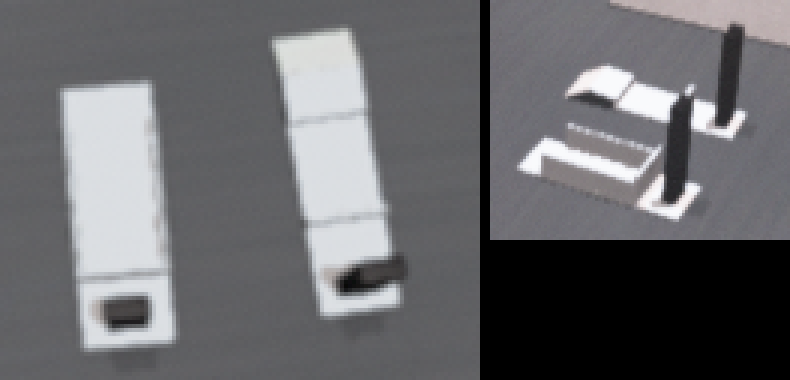

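The right one (323,232) fits: a narrow open-sided pan with a back-wall line, a step line and a raised shelf and ramp. The left one has side walls and no step, so it is the flat one. Next I'll measure.

Run:
```python
from h import *
np.set_printoptions(suppress=True,precision=1)
a=cap('top');g=cv2.cvtColor(a['img'],cv2.COLOR_RGB2GRAY)
def rect(m,roi,name):
    x0,y0,x1,y1=roi;mm=np.zeros_like(g);mm[y0:y1,x0:x1]=m[y0:y1,x0:x1]
    cs=max(cv2.findContours(mm,0,1)[0],key=cv2.contourArea)
    r=cv2.minAreaRect(cs);b=cv2.boxPoints(r);print(name,r,b.tolist());return b
b=rect(((g>150)*255).astype(np.uint8),(300,185,345,280),'scoop')
print(np.array([plane(a,*p,2) for p in b+.0]))
b=rect(((g>110)*255).astype(np.uint8),(370,155,480,290),'mat')
P=np.array([plane(a,*p,3) for p in b]);print(P,P.mean(0))
for t in (70,85):
  m=cv2.morphologyEx(((g>t)*255).astype(np.uint8),3,np.ones((5,5)))
  b=rect(m,(125,155,210,290),'tray')
  print(np.array([plane(a,*p,36) for p in b]))
cv2.imwrite('pics/tray.png',cv2.cvtColor(cv2.resize(a['img'][155:290,120:215],(665,600*945//945),interpolation=3),cv2.COLOR_RGB2BGR)) 
# handle dark
m=((g<45)*255).astype(np.uint8);ys,xs=np.where(m[240:275,315:345]);print('dark',xs.min()+315,xs.max()+315,ys.min()+240,ys.max()+240,len(xs))
```

```text
scoop ((324.0, 232.50003051757812), (70.84648895263672, 20.680452346801758), 79.99201965332031) [[307.66107177734375, 199.41278076171875], [328.02685546875, 195.81881713867188], [340.33892822265625, 265.5872802734375], [319.97314453125, 269.1812438964844]]
[[ 594.8 -108.4    2. ]
 [ 597.3 -156.1    2. ]
 [ 436.8 -158.5    2. ]
 [ 434.8 -112.6    2. ]]
mat ((426.6552429199219, 221.862060546875), (109.7005844116211, 70.55858612060547), 78.11134338378906) [[380.83294677734375, 175.4562225341797], [449.8780517578125, 160.92042541503906], [472.4775390625, 268.26788330078125], [403.43243408203125, 282.8037109375]]
[[ 630.  -285.9    3. ]
 [ 645.2 -456.6    3. ]
 [ 392.  -451.7    3. ]
 [ 381.5 -290.5    3. ]] [ 512.2 -371.2    3. ]
tray ((167.0, 222.0), (134.0, 84.0), 90.0) [[125.0, 155.0], [209.0, 155.0], [209.0, 289.0], [125.0, 289.0]]
[[741.5 291.2  36. ]
 [716.9 101.7  36. ]
 [421.8 128.6  36. ]
 [443.3 304.7  36. ]]
tray ((167.0, 222.0), (134.0, 84.0), 90.0) [[125.0, 155.0], [209.0, 155.0], [209.0, 289.0], [125.0, 289.0]]
[[741.5 291.2  36. ]
 [716.9 101.7  36. ]
 [421.8 128.6  36. ]
 [443.3 304.7  36. ]]
dark 325 335 257 262 27
```

View pics/tray.png

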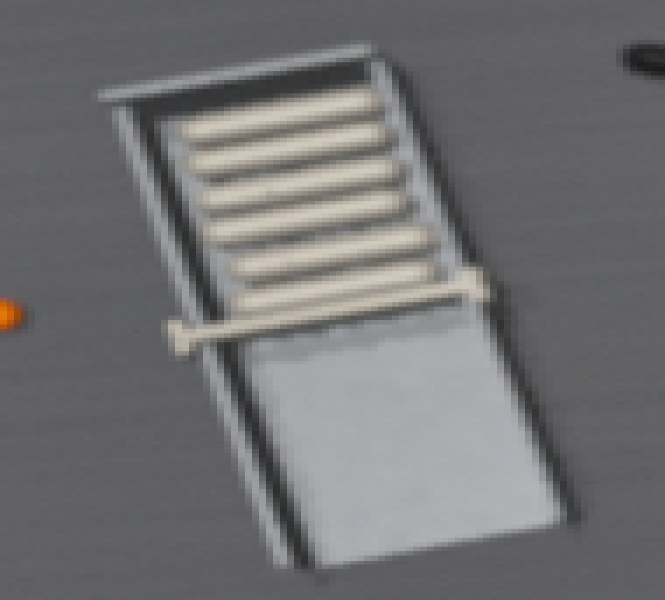

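Tray crop: the bar runs (180,337)–(482,285), the end wall top runs (98,97)–(376,46), the six pins lie behind the bar, and the near end is open. I'll convert these crop positions to world coordinates.

Run:
```python
from h import *
np.set_printoptions(suppress=True,precision=1)
a=cap('top')
f=lambda x,y,z: plane(a,120+(x+.5)/7-.5,155+(y+.5)/(600/135)-.5,z)
for n,p,q,z in [('bar',(180,337),(482,285),43.5),('endtop',(98,97),(376,46),46),('leftrim',(122,108),(282,565),36),('rightrim outer',(388,65),(572,520),36),('front edge',(315,568),(558,522),6),('rim front',(282,565),(572,520),36)]:
    P,Q=f(*p,z),f(*q,z);d=Q-P;print(n,P,Q,'mid',(P+Q)/2,'len',np.linalg.norm(d),'ang',np.degrees(np.arctan2(d[1],d[0])))
w=ctrl.capture('wrist');E=np.array(w['extrinsics']);print(E,w['fx'])
```

```text
bar [561.2 252.2  43.5] [575.1 157.8  43.5] mid [568.1 205.   43.5] len 95.3774479013993 ang -81.62673430803531
endtop [684.6 270.7  46. ] [699.9 181.3  46. ] mid [692.3 226.   46. ] len 90.70358609598155 ang -80.30040427820099
leftrim [681.4 266.6  36. ] [449.4 230.3  36. ] mid [565.4 248.4  36. ] len 234.7566127284094 ang -171.0897187076092
rightrim outer [693.1 180.4  36. ] [459.8 141.4  36. ] mid [576.4 160.9  36. ] len 236.50213691646084 ang -170.5256282951943
front edge [448.6 228.5   6. ] [461.6 151.1   6. ] mid [455.1 189.8   6. ] len 78.47796820619476 ang -80.47635732006735
rim front [449.4 230.3  36. ] [459.8 141.4  36. ] mid [454.6 185.9  36. ] len 89.40126886357392 ang -83.36136066184314
[[  0.2   0.9   0.3  55. ]
 [  1.   -0.2  -0.1 526.8]
 [ -0.    0.3  -1.  374.1]
 [  0.    0.    0.    1. ]] 323.18238780402055
```

Request:
step_arm(increments=[[[-3.6,-4.2,0],[0,0,10],100],[[-7.2,-8.4,0],[0,0,20],100],[[-10.8,-12.6,0],[0,0,30],100],[[-14.4,-16.8,0],[0,0,40],100],[[-18,-21,0],[0,0,50],100],[[-21.6,-25.2,0],[0,0,60],100],[[-25.2,-29.4,0],[0,0,70],100],[[-28.8,-33.6,0],[0,0,75],100]])

```text
time_s: 1.25
eef_pos: [324.1, 116.4, 231.5]
ee_rot: [0.0, 0.697, 0.717, 0.0]
force: [0.5, -0.1, -0.3]
grip_width: 1.002
grip_force: 0.0
```

```bash
cat >> h.py <<'E'
from scipy.spatial.transform import Rotation as R
def tool():
    s=ctrl.sense();return s,R.from_quat(s['ee_rot'],scalar_first=True)
def goal(pos,yawdeg):
    s,r=tool();y=np.radians(yawdeg);Y=np.array([np.cos(y),np.sin(y),0]);Z=np.array([0,0,-1.]);G=np.column_stack([np.cross(Y,Z),Y,Z])
    d=r.as_matrix().T@(np.array(pos)-s['eef_pos'])/10;q=(r.inv()*R.from_matrix(G)).as_rotvec(degrees=True)
    print('t',s['time_s'],'pos',s['eef_pos'].round(1),'shift cm',d.round(2),'turn',q.round(1),'F',s['force'].round(1),'grip',round(s['grip_width'],3),round(s['grip_force'],1))
E
python3 -c "
from h import *
goal((455,-135,200),1)"
```

```text
t 1.25 pos [324.1 116.4 231.5] shift cm [-25.49  12.4    3.16] turn [ 0.  -0.   0.6] F [ 0.5 -0.1 -0.3] grip 1.002 0.0
```

Request:
step_arm(increments=[[[-4,3.6,0.6],[0,0,0],100],[[-8,7.2,1.2],[0,0,0],100],[[-12,10.8,1.8],[0,0,0],100],[[-16,14.4,2.4],[0,0,0],100],[[-20,18,3],[0,0,0],100],[[-21,18.5,3],[0,0,0],100],[[-21,18.5,3],[0,0,0],100]])

```text
time_s: 2.12
eef_pos: [514.8, -86.1, 201.1]
ee_rot: [-0.0, 0.696, 0.718, -0.0]
force: [-0.6, 0.0, 0.1]
grip_width: 0.996
grip_force: 0.0
```

Run:
```python
from h import *
w=cap('wrist','w1');goal((450,-135,53),1)
print(np.array(w['extrinsics']).round(3))
```

```text
t 2.175 pos [514.6 -85.4 201.4] shift cm [-4.76 -6.6  14.84] turn [-0.  -0.   0.8] F [-0.4 -0.6 -1. ] grip 0.998 0.0
[[ 1.00000e+00  2.90000e-02  8.00000e-03  5.12660e+02]
 [ 3.00000e-02 -9.64000e-01 -2.63000e-01 -1.89560e+01]
 [-0.00000e+00  2.63000e-01 -9.65000e-01  3.44207e+02]
 [ 0.00000e+00  0.00000e+00  0.00000e+00  1.00000e+00]]
```

View pics/w1.png

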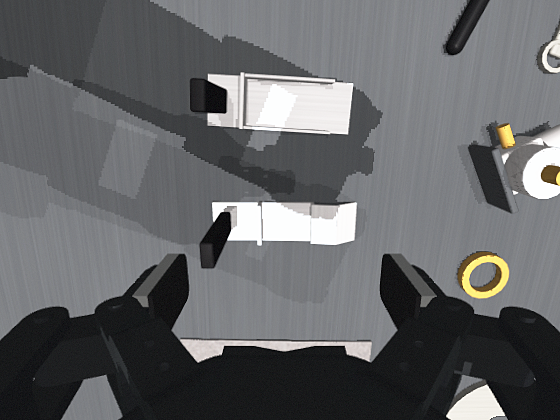

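Wrist view: the stepped scoop spans (212..357, 202..244), with its handle base at (229,216) and handle top near (212,255). The flat one lies above it. I'll measure.

Run:
```python
from h import *
np.set_printoptions(suppress=True,precision=1)
w=cap('wrist');g=cv2.cvtColor(w['img'],cv2.COLOR_RGB2GRAY)
m=((g>165)*255).astype(np.uint8);n=np.zeros_like(m);n[195:252,200:365]=m[195:252,200:365]
cs=np.vstack([c for c in cv2.findContours(n,0,1)[0] if cv2.contourArea(c)>60])
h=cv2.convexHull(cs);ap=cv2.approxPolyDP(h,3,True)[:,0];print(ap.tolist());print(np.array([plane(w,*p,2) for p in ap]))
d=((g<42)*255).astype(np.uint8);n=np.zeros_like(d);n[195:275,195:235]=d[195:275,195:235]
c=max(cv2.findContours(n,0,1)[0],key=cv2.contourArea);ap=cv2.approxPolyDP(c,2,True)[:,0];print(ap.tolist())
print(np.array([plane(w,*p,95) for p in ap]))
for o in [(450,-135,0)]:
  for yaw in (0,2): 
    y=np.radians(yaw);r=np.array([[np.cos(y),-np.sin(y),0],[np.sin(y),np.cos(y),0],[0,0,1]])
    print(yaw,[proj(w,r@np.array(p)+o).round(0).tolist() for p in [(-14,22,2.5),(-14,-22,2.5),(144,22,1.5),(144,-22,1.5),(6,12,95),(-6,-12,95),(-6,12,95),(6,-12,95)]])
cv2.imwrite('pics/w2.png',cv2.cvtColor(cv2.resize(w['img'][190:280,190:370],(720,360),interpolation=3),cv2.COLOR_RGB2BGR))
```

```text
[[212, 203], [356, 203], [354, 240], [335, 245], [257, 245], [227, 240], [213, 221]]
[[ 436.3 -112.9    2. ]
 [ 594.5 -108.     2. ]
 [ 596.2 -151.4    2. ]
 [ 575.  -158.1    2. ]
 [ 486.2 -160.9    2. ]
 [ 452.1 -155.9    2. ]
 [ 436.8 -133.7    2. ]]
[[229, 213], [220, 214], [200, 244], [203, 268], [209, 268], [202, 264], [200, 246], [212, 245], [213, 267], [230, 231]]
[[ 470.5  -95.1   95. ]
 [ 463.2  -96.2   95. ]
 [ 445.9 -122.8   95. ]
 [ 447.6 -144.7   95. ]
 [ 452.7 -144.5   95. ]
 [ 446.9 -141.    95. ]
 [ 445.9 -124.6   95. ]
 [ 455.9 -123.4   95. ]
 [ 456.2 -143.4   95. ]
 [ 471.1 -110.5   95. ]]
0 [[212.0, 203.0], [213.0, 241.0], [355.0, 207.0], [352.0, 244.0], [212.0, 245.0], [199.0, 270.0], [198.0, 244.0], [213.0, 271.0]]
2 [[211.0, 204.0], [213.0, 241.0], [355.0, 203.0], [353.0, 240.0], [212.0, 244.0], [199.0, 271.0], [197.0, 244.0], [213.0, 271.0]]
```

View pics/w2.png

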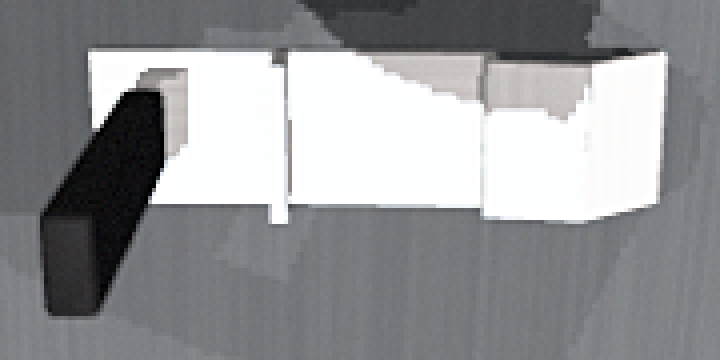

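Request:
step_arm(increments=[[[-2.5,-3.3,3],[0,0,0],100],[[-4.8,-6.5,6],[0,0,0],70],[[-4.8,-6.5,9],[0,0,0],60],[[-4.8,-6.5,12],[0,0,0],60],[[-4.8,-6.5,14],[0,0,0],60],[[-4.8,-6.5,14.8],[0,0,0],60],[[-4.8,-6.5,14.8],[0,0,0],60]], squeeze=100)

```text
time_s: 3.1
eef_pos: [451.6, -135.6, 53.7]
ee_rot: [0.0, 0.696, 0.718, 0.0]
force: [0.8, 0.3, 1.3]
grip_width: 0.599
grip_force: 0.0
```

Run:
```python
from h import *
w=cap('wrist','w3');goal((451,-135,53),2)
```

```text
t 3.15 pos [ 451.8 -135.8   54.1] shift cm [ 0.09 -0.08  0.11] turn [ 0.1  0.  -0.2] F [ 0.1 -0.8  0.2] grip 0.602 0.0
```

View pics/w3.png

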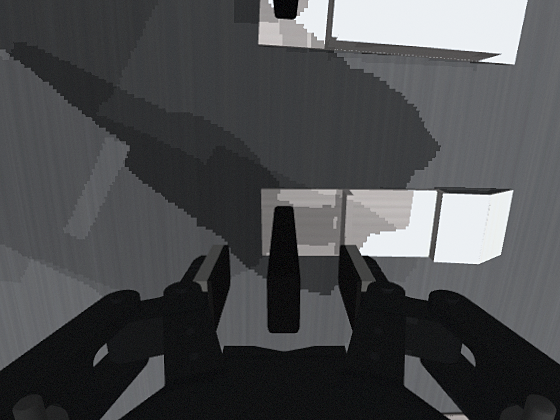

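The handle (284) is centred between the fingers, so I close and lift.

Request:
step_arm(increments=[[[0,0,0.1],[0,0,0],20],[[0,0,0.1],[0,0,0],5],[[0,0,0.1],[0,0,0],5],[[0,0,0.1],[0,0,0],5],[[0,0,-3],[0,0,0],5],[[0,0,-7],[0,0,0],5],[[0,0,-12],[0,0,0],5],[[0,0,-12],[0,0,0],5]])

```text
time_s: 4.15
eef_pos: [452.7, -136.7, 176.1]
ee_rot: [0.003, 0.696, 0.718, 0.001]
force: [0.3, -0.9, -3.0]
grip_width: 0.128
grip_force: 97.9
```

Run:
```python
from h import *
goal((410.6,179.4,173),9.2)
```

```text
t 4.15 pos [ 452.7 -136.7  176.1] shift cm [31.73 -3.23  0.18] turn [ 0.3  0.2 -7.4] F [ 0.3 -0.9 -3. ] grip 0.128 97.9
```

Request:
step_arm(increments=[[[3,-0.4,0],[0,0,0],5],[[7.5,-1,0],[0,0,-2],5],[[12.5,-1.6,0],[0,0,-4],5],[[17.5,-2,0],[0,0,-6],5],[[22.5,-2.5,0],[0,0,-7.4],5],[[27,-3,0],[0,0,-7.4],5],[[31,-3.2,0],[0,0,-7.4],5],[[31.7,-3.2,0],[0,0,-7.4],5]])

```text
time_s: 5.15
eef_pos: [408.5, 181.4, 171.8]
ee_rot: [-0.001, 0.647, 0.762, -0.001]
force: [-0.4, -0.4, -3.4]
grip_width: 0.125
grip_force: 97.9
```

Request:
step_arm(increments=[[[0,0,2],[0,0,0],5],[[0,0,4],[0,0,0],5],[[0,0,4],[0,0,0],5]])

```text
time_s: 5.52
eef_pos: [408.7, 179.1, 131.6]
ee_rot: [-0.001, 0.649, 0.761, -0.002]
force: [0.2, 0.3, -1.4]
grip_width: 0.13
grip_force: 97.7
```

Run:
```python
from h import *
w=cap('wrist','w4');t=cap('top');goal((410.6,179.4,62),9.2)
o=np.zeros((420,800,3),np.uint8)
A=t['img'][150:300,120:230];o[:,:308]=cv2.resize(A,(308,420),interpolation=3);o[:370,308:]=cv2.resize(w['img'],(492,370))
cv2.imwrite('pics/c4.png',o[:,:,::-1])
```

```text
t 5.625 pos [409.9 179.4 133.4] shift cm [-0.01  0.08  7.14] turn [-0.   0.  -0.1] F [ 0.4  0.9 -2.8] grip 0.126 97.7
```

View pics/c4.png

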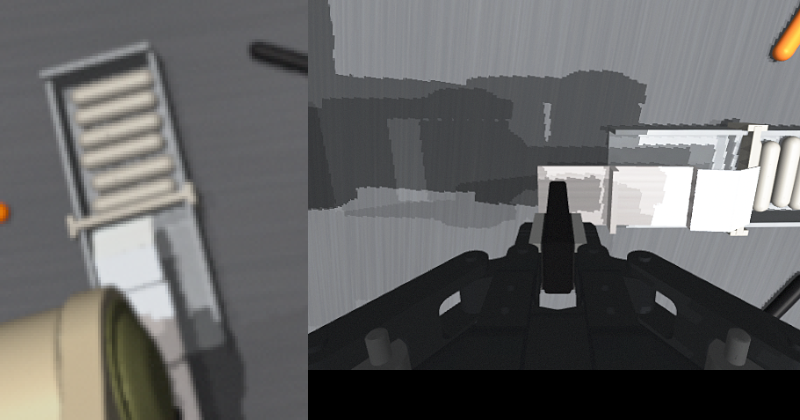

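The scoop is held level and lined up with the tray, lip just short of the bar: wrist crop bar ends (755,125) and (738,235), lip at x≈758. I'll check the alignment numerically.

Run:
```python
from h import *
np.set_printoptions(suppress=True,precision=1)
w=cap('wrist');goal((410.6,179.4,62),9.2);s=560/492
f=lambda x,y,z: plane(w,(x-308)*s,y*s,z)
th=np.radians(9.2);T=lambda p:(np.array([[np.cos(th),np.sin(th)],[-np.sin(th),np.cos(th)]])@(p[:2]-[568.5,205]))
for n,p,q,z in [('bar',(755,125),(738,235),43.5),('tailedge',(538,167),(540,207),81),('lip',(760,169),(753,232),80),('far rim/outer',(609,127),(745,125),36),('near rim',(650,228),(735,231),36)]:
    P,Q=f(*p,z),f(*q,z);print(n,P,Q,'tray frame',T(P),T(Q))
# predicted lip corners if level, tail corners
for p in [(144,22,1.5),(144,-22,1.5),(-14,22,2.5)]:
    q=np.array([np.cos(th)*p[0]-np.sin(th)*p[1],np.sin(th)*p[0]+np.cos(th)*p[1],p[2]])+[410,179.4,133.4-53]
    r=proj(w,q)/s;print('pred crop',r+[308,0])
```

```text
t 5.675 pos [410.1 179.5 133.7] shift cm [-0.   0.1  7.2] turn [ 0.  0. -0.] F [ 0.2  1.4 -1.9] grip 0.123 97.7
bar [562.4 254.5  43.5] [580.6 157.1  43.5] tray frame [ 1.9 49.9] [  4.3 -49.2]
tailedge [392.7 199.8  81. ] [398.4 170.3  81. ] tray frame [-174.4   23. ] [-173.5   -7.1]
lip [551.1 223.7  80. ] [563.1 175.2  80. ] tray frame [-14.2  21.3] [-10.1 -28.5]
far rim/outer [445.  232.7  36. ] [559.  253.3  36. ] tray frame [-117.4   47. ] [-1.6 49.2]
near rim [501.7 148.4  36. ] [582.2 157.8  36. ] tray frame [-75.  -45.2] [  6.  -48.8]
pred crop [758.8 168.5]
pred crop [748.  225.2]
pred crop [537.6 168.9]
```

Request:
step_arm(increments=[[[0,0.15,2],[0,0,-0.4],5],[[0,0.15,4],[0,0,-0.4],5],[[0,0.15,5.5],[0,0,-0.4],5],[[0,0.15,6.6],[0,0,-0.4],5],[[0,0.15,7.0],[0,0,-0.4],5],[[0,0.15,7.0],[0,0,-0.4],5]])

```text
time_s: 6.42
eef_pos: [411.4, 180.1, 63.5]
ee_rot: [0.0, 0.646, 0.764, 0.0]
force: [0.5, 0.9, -2.2]
grip_width: 0.128
grip_force: 97.9
```

Run:
```python
from h import *
goal((411.7,178.6,59),9.6)
```

```text
t 6.425 pos [411.4 180.1  63.5] shift cm [-0.15  0.    0.45] turn [ 0.  0. -0.] F [ 0.5  0.9 -2.2] grip 0.128 97.9
```

Request:
step_arm(increments=[[[0,0,0.2],[0,0,0],5],[[0,0,0.2],[0,0,0],5]])

```text
time_s: 6.68
eef_pos: [411.3, 180.1, 61.5]
ee_rot: [0.0, 0.646, 0.764, 0.0]
force: [1.0, -0.1, -1.6]
grip_width: 0.126
grip_force: 97.9
```

Request:
step_arm(increments=[[[0,0,0.15],[0,0,0],5],[[0,0,0.15],[0,0,0],5]])

```text
time_s: 6.92
eef_pos: [411.2, 180.0, 59.8]
ee_rot: [-0.0, 0.646, 0.764, -0.0]
force: [0.4, -0.5, -2.7]
grip_width: 0.124
grip_force: 97.9
```

Request:
step_arm(increments=[[[-0.15,0,0.1],[0,0,0],5],[[-0.15,0,0.1],[0,0,0],5]])

```text
time_s: 7.18
eef_pos: [411.6, 178.5, 58.9]
ee_rot: [0.0, 0.646, 0.764, 0.0]
force: [0.3, 1.2, -0.3]
grip_width: 0.126
grip_force: 98.0
```

Request:
step_arm(increments=[[[0,0,0.1],[0,0,0],5],[[0,0,0.1],[0,0,0],5]])

```text
time_s: 7.42
eef_pos: [411.4, 178.5, 58.7]
ee_rot: [0.0, 0.646, 0.764, -0.0]
force: [-7.6, -1.9, 13.6]
grip_width: 0.126
grip_force: 100.2
```

Request:
step_arm(increments=[[[0,0.5,-0.1],[0,0,0],5],[[0,1.5,-0.1],[0,0,0],5],[[0,2.5,-0.1],[0,0,0],5],[[0,3.5,-0.1],[0,0,0],5],[[0,4.4,-0.1],[0,0,0],5],[[0,5.2,-0.1],[0,0,0],5],[[0,6,-0.1],[0,0,0],5],[[0,6.6,-0.1],[0,0,0],5]])

```text
time_s: 8.43
eef_pos: [476.5, 189.6, 58.9]
ee_rot: [-0.001, 0.646, 0.764, -0.001]
force: [-8.0, -1.1, 8.7]
grip_width: 0.132
grip_force: 99.5
```

Request:
step_arm(increments=[[[0,0.6,0],[0,0,0],5],[[0,1.2,0],[0,0,0],5],[[0,1.8,0],[0,0,0],5],[[0,2.4,0],[0,0,0],5],[[0,3.0,0],[0,0,0],5],[[0,3.6,0],[0,0,0],5]])

```text
time_s: 9.18
eef_pos: [511.8, 195.6, 59.0]
ee_rot: [-0.001, 0.646, 0.764, -0.001]
force: [-8.8, -0.7, 8.0]
grip_width: 0.122
grip_force: 99.8
```

```bash
cat >> h.py <<'E'
def trayx(z=59):
    s,_=tool();a=np.radians(9.6);d=s['eef_pos'][:2]-[569.5,205.3]
    print('tray x,y',(d@[np.cos(a),np.sin(a)]).round(1),(d@[-np.sin(a),np.cos(a)]).round(1),'F',s['force'].round(1),'rot',s['ee_rot'].round(4),s['eef_pos'].round(1))
E
python3 - <<'E'
from h import *
t=cap('top');b=cap('side');trayx()
o=np.zeros((420,800,3),np.uint8)
o[:,:308]=cv2.resize(t['img'][150:300,120:230],(308,420),interpolation=3);o[:,310:]=cv2.resize(b['img'][220:320,170:287],(490,420),interpolation=3)
cv2.imwrite('pics/c5.png',o[:,:,::-1])
E
```

```text
tray x,y -57.8 0.0 F [-4.1 -0.7  5.7] rot [-2.000e-04  6.456e-01  7.637e-01 -2.000e-04] [512.5 195.7  58.9]
```

View pics/c5.png

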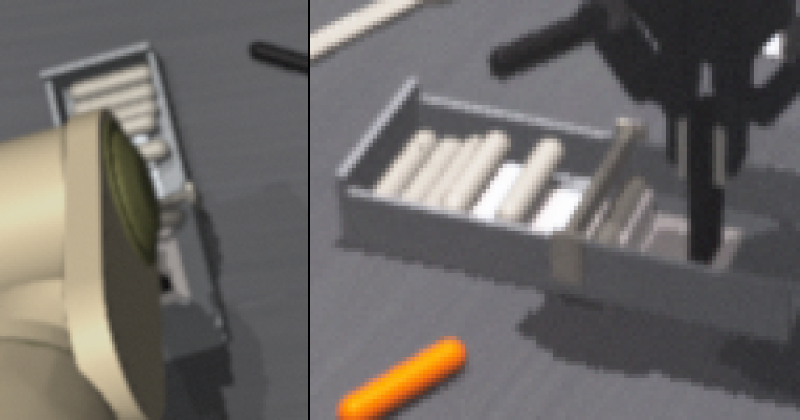

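Pins are climbing: one or two are in the trough past the bar, one is on the step, and three or four are still ahead. Continuing to the wall.

Request:
step_arm(increments=[[[0,0.5,0],[0,0,0],5],[[0,1.0,0],[0,0,0],5],[[0,1.5,0],[0,0,0],5],[[0,2.0,0],[0,0,0],5],[[0,2.5,0],[0,0,0],5],[[0,2.8,0],[0,0,0],5],[[0,3.1,0],[0,0,0],5],[[0,3.3,0],[0,0,0],5]])

```text
time_s: 10.28
eef_pos: [543.8, 201.1, 59.0]
ee_rot: [-0.001, 0.645, 0.764, -0.001]
force: [-12.0, -2.5, 11.8]
grip_width: 0.126
grip_force: 100.0
```

```bash
python3 -c "
from h import *
trayx()"
```

```text
tray x,y -26.1 0.1 F [-12.   -2.5  11.8] rot [-0.0011  0.6455  0.7638 -0.0013] [543.8 201.1  59. ]
```

Request:
step_arm(increments=[[[0,0.2,0],[0,0,0],5],[[0,0.3,0],[0,0,0],5],[[0,0.4,0],[0,0,0],5],[[0,0.4,0],[0,0,0],5]])

```text
time_s: 10.78
eef_pos: [547.7, 201.8, 59.0]
ee_rot: [-0.001, 0.645, 0.764, -0.001]
force: [-10.9, -2.6, 10.2]
grip_width: 0.125
grip_force: 100.1
```

Run:
```python
from h import *
t=cap('top');b=cap('side');trayx()
o=np.zeros((420,800,3),np.uint8)
o[:,:308]=cv2.resize(t['img'][150:300,120:230],(308,420),interpolation=3);o[:,310:]=cv2.resize(b['img'][220:320,170:287],(490,420),interpolation=3)
cv2.imwrite('pics/c6.png',o[:,:,::-1])
```

```text
tray x,y -22.0 0.1 F [-11.6  -1.8  10.3] rot [-0.001   0.6455  0.7638 -0.0012] [547.7 201.8  59. ]
```

View pics/c6.png

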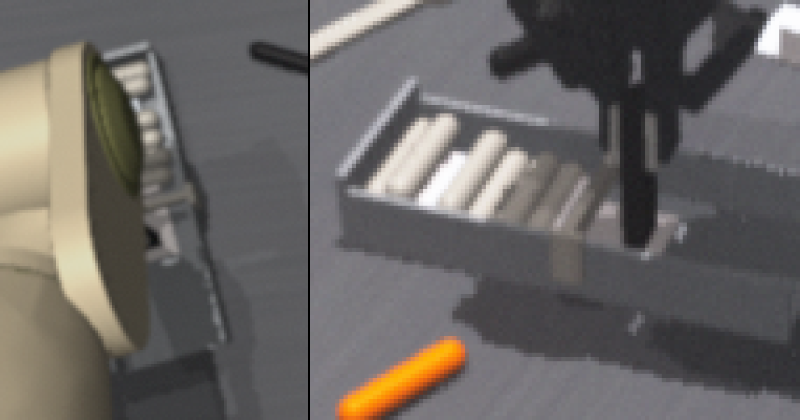

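Three pins are in the trough, one on the shelf, and two at the wall on the ramp. I'll press the last few millimetres. The viewing budget is used up, so from here I go by numbers.

Request:
step_arm(increments=[[[0,0.1,0],[0,0,0],5],[[0,0.2,0],[0,0,0],5],[[0,0.3,0],[0,0,0],5],[[0,0.3,0],[0,0,0],5]])

```text
time_s: 11.38
eef_pos: [548.2, 202.0, 59.3]
ee_rot: [-0.003, 0.645, 0.764, -0.004]
force: [-27.6, -4.8, 22.7]
grip_width: 0.128
grip_force: 101.6
```

```bash
python3 -c "
from h import *
trayx()"
```

```text
tray x,y -21.5 0.3 F [-27.6  -4.8  22.7] rot [-0.003   0.6453  0.7639 -0.0038] [548.2 202.   59.3]
```

Request:
step_arm(increments=[[[0,-0.3,0],[0,0,0],5],[[0,-0.6,0],[0,0,0],5],[[0,-1.0,0],[0,0,0],5],[[0,-1.4,0],[0,0,0],5],[[0,-1.8,0],[0,0,0],5],[[0,-2.2,0],[0,0,0],5],[[0,-2.6,0],[0,0,0],5],[[0,-3.0,0],[0,0,0],5]])

```text
time_s: 12.38
eef_pos: [521.8, 197.2, 58.9]
ee_rot: [0.0, 0.646, 0.764, 0.0]
force: [3.1, 0.5, 1.9]
grip_width: 0.125
grip_force: 98.7
```

```bash
python3 -c "
from h import *
trayx()"
```

```text
tray x,y -48.4 -0.0 F [3.1 0.5 1.9] rot [1.000e-04 6.456e-01 7.637e-01 1.000e-04] [521.8 197.2  58.9]
```

Request:
step_arm(increments=[[[0,-0.4,0],[0,0,0],5],[[0,-0.8,0],[0,0,0],5],[[0,-1.2,0],[0,0,0],5],[[0,-1.6,0],[0,0,0],5],[[0,-2.0,0],[0,0,0],5],[[0,-2.4,0],[0,0,0],5]])

```text
time_s: 13.12
eef_pos: [498.1, 193.2, 58.9]
ee_rot: [0.0, 0.646, 0.764, 0.0]
force: [3.8, 1.0, 2.5]
grip_width: 0.124
grip_force: 98.8
```

```bash
python3 -c "
from h import *
trayx()"
```

```text
tray x,y -72.4 -0.1 F [3.8 1.  2.5] rot [1.000e-04 6.456e-01 7.637e-01 1.000e-04] [498.1 193.2  58.9]
```

Request:
step_arm(increments=[[[0,-0.3,0],[0,0,0],5],[[0,-0.6,0],[0,0,0],5],[[0,-0.9,0],[0,0,0],5],[[0,-1.2,0],[0,0,0],5],[[0,-1.5,0],[0,0,0],5],[[0,-1.8,0],[0,0,0],5],[[0,-2.1,0],[0,0,0],5],[[0,-2.4,0],[0,0,0],5]])

```text
time_s: 14.12
eef_pos: [474.5, 189.2, 58.9]
ee_rot: [0.0, 0.646, 0.764, 0.0]
force: [5.0, 0.3, 3.8]
grip_width: 0.13
grip_force: 98.9
```

Request:
step_arm(increments=[[[0,-0.3,0],[0,0,0],5],[[0,-0.6,0],[0,0,0],5],[[0,-0.9,0],[0,0,0],5],[[0,-1.2,0],[0,0,0],5],[[0,-1.5,0],[0,0,0],5],[[0,-1.8,0],[0,0,0],5],[[0,-2.1,0],[0,0,0],5],[[0,-2.4,0],[0,0,0],5]])

```text
time_s: 15.12
eef_pos: [450.8, 185.2, 58.9]
ee_rot: [0.0, 0.646, 0.764, 0.0]
force: [4.1, 0.4, 4.1]
grip_width: 0.122
grip_force: 99.0
```

Request:
step_arm(increments=[[[0,-0.4,0],[0,0,0],5],[[0,-0.8,0],[0,0,0],5],[[0,-1.2,0],[0,0,0],5],[[0,-1.6,0],[0,0,0],5],[[0,-2.0,0],[0,0,0],5],[[0,-2.4,0],[0,0,0],5],[[0,-2.9,0],[0,0,0],5],[[0,-2.9,0],[0,0,0],5]])

```text
time_s: 16.12
eef_pos: [421.6, 180.3, 58.8]
ee_rot: [-0.0, 0.646, 0.764, -0.001]
force: [1.0, 0.5, 6.4]
grip_width: 0.13
grip_force: 99.4
```

Run:
```python
from h import *
trayx();w=cap('wrist','w9');b=cap('side','s9')
# pins: bright blobs in side view, tray stretch and trough
a=np.radians(9.6);ca,sa=np.cos(a),np.sin(a);T=lambda x,y,z:np.array([569.5+ca*x-sa*y,205.3+sa*x+ca*y,z])
g=cv2.cvtColor(b['img'],cv2.COLOR_RGB2GRAY).astype(int)
print('tray bed brightness along x at y=0,z=20 (side)')
for x in range(0,124,4):
    u,v=proj(b,T(x,0,20)); print(x,b['img'][int(v+.5),int(u+.5)].tolist(),end=' ')
gw=w['img'];e=tool()[0]['eef_pos'];o=np.array([e[0],e[1],6])
S=lambda x,y,z:o+[ca*x-sa*y,sa*x+ca*y,z]
print('\ntrough, y=+28, z=12 (wrist), outside pan')
for yy in (28,-28,10):
  print('y',yy)
  for x in range(34,140,3):
    u,v=proj(w,S(x,yy,13 if x<94 else 16));u,v=int(u+.5),int(v+.5)
    print(x,gw[v,u].tolist() if 0<=u<560 and 0<=v<420 else None,end=' ')
```

```text
tray x,y -150.0 0.0 F [1.  0.5 6.4] rot [-4.000e-04  6.456e-01  7.637e-01 -5.000e-04] [421.6 180.3  58.8]
tray bed brightness along x at y=0,z=20 (side)
0 [137, 136, 139] 4 [95, 92, 89] 8 [227, 219, 210] 12 [227, 219, 212] 16 [200, 198, 204] 20 [199, 198, 204] 24 [199, 199, 204] 28 [199, 198, 205] 32 [202, 201, 208] 36 [202, 202, 208] 40 [202, 201, 209] 44 [201, 201, 209] 48 [200, 198, 206] 52 [202, 200, 207] 56 [203, 202, 208] 60 [203, 201, 208] 64 [175, 175, 181] 68 [99, 93, 96] 72 [159, 151, 144] 76 [213, 204, 194] 80 [232, 227, 217] 84 [218, 208, 199] 88 [167, 158, 151] 92 [213, 204, 196] 96 [227, 219, 209] 100 [221, 214, 204] 104 [172, 163, 158] 108 [212, 202, 193] 112 [228, 221, 211] 116 [212, 201, 191] 120 [94, 89, 90] 
trough, y=+28, z=12 (wrist), outside pan
y 28
34 [160, 164, 164] 37 [119, 122, 126] 40 [90, 88, 85] 43 [139, 139, 132] 46 [170, 167, 158] 49 [205, 200, 191] 52 [186, 181, 173] 55 [161, 157, 153] 58 [119, 119, 111] 61 [152, 152, 144] 64 [179, 176, 165] 67 [187, 183, 175] 70 [248, 246, 241] 73 [140, 136, 130] 76 [221, 214, 204] 79 [249, 247, 242] 82 [254, 254, 25
[... 1081 characters left out ...]
 10
34 [180, 177, 174] 37 [158, 152, 152] 40 [234, 230, 229] 43 [124, 122, 115] 46 [146, 144, 136] 49 [172, 168, 161] 52 [157, 153, 146] 55 [159, 155, 146] 58 [127, 124, 120] 61 [155, 153, 145] 64 [182, 176, 171] 67 [190, 189, 178] 70 [180, 173, 166] 73 [101, 101, 97] 76 [121, 118, 114] 79 [249, 248, 243] 82 [255, 255, 254] 85 [252, 251, 248] 88 [240, 237, 230] 91 [142, 139, 138] 94 [255, 255, 255] 97 [255, 255, 255] 100 [255, 255, 255] 103 [255, 255, 255] 106 [255, 255, 255] 109 [255, 255, 255] 112 [255, 255, 255] 115 [255, 255, 255] 118 [255, 255, 255] 121 [255, 255, 255] 124 [255, 255, 255] 127 [255, 255, 255] 130 [255, 255, 255] 133 [255, 255, 255] 136 [231, 233, 238] 139 [133, 135, 138]
```

Numbers confirm it: three pins are in the trough (x ≈ 49, 66, 83) and three in the tray (x ≈ 80, 96, 112). Next: back off a little, then lift gently.

Request:
step_arm(increments=[[[0,-0.3,0],[0,0,0],5],[[0,-0.6,-0.1],[0,0,0],5],[[0,-0.8,-0.3],[0,0,0],5],[[0,-0.8,-0.7],[0,0,0],5],[[0,-0.8,-1.4],[0,0,0],5],[[0,-0.8,-2.3],[0,0,0],5],[[0,-0.8,-3.0],[0,0,0],5],[[0,-0.8,-3.3],[0,0,0],5]])

```text
time_s: 17.23
eef_pos: [414.6, 179.1, 92.4]
ee_rot: [0.0, 0.646, 0.764, 0.0]
force: [-1.0, -0.3, -4.5]
grip_width: 0.126
grip_force: 97.9
```

Request:
step_arm(increments=[[[0,0,-0.4],[0,0,0],5],[[0,0,-1.4],[0,0,0],5],[[0,0,-3],[0,0,0],5],[[0,0,-5],[0,0,0],5],[[0,0,-7],[0,0,0],5],[[0,0,-8.5],[0,0,0],5],[[0,0,-9.2],[0,0,0],5],[[0,0,-9.2],[0,0,0],5]])

```text
time_s: 18.23
eef_pos: [414.5, 179.1, 184.0]
ee_rot: [0.0, 0.646, 0.764, 0.0]
force: [1.1, -0.2, -3.6]
grip_width: 0.125
grip_force: 98.0
```

```bash
cat > pins.py <<'E'
from h import *
def pins(yaw=9.6,z0=None):
    w=cap('wrist');s,_=tool();e=s['eef_pos'];a=np.radians(yaw);ca,sa=np.cos(a),np.sin(a)
    o=np.array([e[0],e[1],e[2]-53]) if z0 is None else np.array([z0[0],z0[1],z0[2]])
    for yy in (0,14,28):
        r=[]
        for x in range(40,100,3):
            u,v=proj(w,o+[ca*x-sa*yy,sa*x+ca*yy,13]);r.append(int(w['img'][int(v+.5),int(u+.5)].mean()))
        print(yy,r)
E
python3 - <<'E'
from pins import *
pins();goal((448,-382,185),9.6)
E
```

```text
0 [225, 122, 141, 161, 153, 139, 99, 143, 166, 180, 167, 85, 127, 242, 253, 250, 234, 137, 201, 255]
14 [226, 135, 162, 184, 174, 154, 113, 144, 167, 181, 168, 76, 209, 241, 253, 250, 229, 93, 207, 255]
28 [83, 130, 162, 190, 174, 154, 115, 142, 169, 176, 177, 128, 206, 242, 254, 250, 231, 133, 242, 77]
t 18.275 pos [414.2 179.  183.5] shift cm [-55.88  -6.    -0.15] turn [-0. -0. -0.] F [ 0.4 -0.1 -4.7] grip 0.125 98.0
```

Request:
step_arm(increments=[[[-0.4,0,0],[0,0,0],5],[[-1.4,-0.1,0],[0,0,0],5],[[-3,-0.3,0],[0,0,0],5],[[-5.2,-0.5,0],[0,0,0],5],[[-7.6,-0.8,0],[0,0,0],5],[[-9.6,-1,0],[0,0,0],5],[[-10.8,-1.2,0],[0,0,0],5],[[-11.2,-1.2,0],[0,0,0],5]])

```text
time_s: 19.27
eef_pos: [421.2, 66.0, 183.7]
ee_rot: [-0.0, 0.646, 0.763, -0.0]
force: [0.1, 0.2, -4.9]
grip_width: 0.127
grip_force: 97.8
```

Run:
```python
from pins import *
pins();goal((448,-382,185),9.6)
```

```text
0 [217, 114, 132, 152, 143, 128, 102, 120, 160, 167, 158, 93, 209, 239, 252, 244, 199, 96, 255, 254]
14 [226, 128, 159, 179, 161, 141, 113, 141, 162, 171, 158, 91, 212, 238, 253, 244, 218, 110, 255, 254]
28 [82, 131, 153, 183, 163, 139, 112, 140, 167, 166, 151, 145, 205, 241, 253, 243, 234, 137, 139, 140]
t 19.325 pos [421.3  66.1 183.7] shift cm [-44.63  -4.79  -0.12] turn [-0.   0.  -0.1] F [ 0.1 -0.2 -4.8] grip 0.126 97.8
```

Stable, so I repeat this four times.

Request:
step_arm(increments=[[[-0.4,0,0],[0,0,0],5],[[-1.4,-0.1,0],[0,0,0],5],[[-3,-0.3,0],[0,0,0],5],[[-5.2,-0.5,0],[0,0,0],5],[[-7.6,-0.8,0],[0,0,0],5],[[-9.6,-1,0],[0,0,0],5],[[-10.8,-1.2,0],[0,0,0],5],[[-11.2,-1.2,0],[0,0,0],5]])

```text
time_s: 20.32
eef_pos: [428.0, -46.3, 183.8]
ee_rot: [-0.0, 0.646, 0.763, -0.0]
force: [-0.1, 0.3, -5.1]
grip_width: 0.128
grip_force: 97.8
```

Request:
step_arm(increments=[[[-0.4,0,0],[0,0,0],5],[[-1.4,-0.1,0],[0,0,0],5],[[-3,-0.3,0],[0,0,0],5],[[-5.2,-0.5,0],[0,0,0],5],[[-7.6,-0.8,0],[0,0,0],5],[[-9.6,-1,0],[0,0,0],5],[[-10.8,-1.2,0],[0,0,0],5],[[-11.2,-1.2,0],[0,0,0],5]])

```text
time_s: 21.32
eef_pos: [434.8, -158.8, 183.7]
ee_rot: [-0.0, 0.646, 0.763, 0.0]
force: [0.4, -1.3, -4.7]
grip_width: 0.127
grip_force: 97.8
```

Request:
step_arm(increments=[[[-0.4,0,0],[0,0,0],5],[[-1.4,-0.1,0],[0,0,0],5],[[-3,-0.3,0],[0,0,0],5],[[-5.2,-0.5,0],[0,0,0],5],[[-7.6,-0.8,0],[0,0,0],5],[[-9.6,-1,0],[0,0,0],5],[[-10.8,-1.2,0],[0,0,0],5],[[-11.2,-1.2,0],[0,0,0],5]])

```text
time_s: 22.32
eef_pos: [441.5, -271.3, 183.6]
ee_rot: [-0.0, 0.646, 0.763, 0.0]
force: [0.1, 0.5, -4.8]
grip_width: 0.129
grip_force: 97.9
```

Request:
step_arm(increments=[[[-0.4,0,0],[0,0,0],5],[[-1.4,-0.1,0],[0,0,0],5],[[-3,-0.3,0],[0,0,0],5],[[-5.2,-0.5,0],[0,0,0],5],[[-7.6,-0.8,0],[0,0,0],5],[[-9.6,-1,0],[0,0,0],5],[[-10.8,-1.2,0],[0,0,0],5],[[-11,-1.2,0],[0,0,0],5]])

```text
time_s: 23.32
eef_pos: [447.9, -381.8, 183.5]
ee_rot: [-0.0, 0.646, 0.763, 0.0]
force: [-0.4, 0.1, -5.1]
grip_width: 0.127
grip_force: 97.9
```

Run:
```python
from pins import *
pins();goal((448,-382,57),9.6)
```

```text
0 [231, 117, 139, 153, 143, 130, 99, 124, 163, 169, 156, 91, 128, 148, 168, 156, 255, 95, 255, 254]
14 [230, 120, 153, 181, 165, 142, 115, 140, 165, 172, 158, 87, 125, 149, 177, 163, 128, 98, 247, 237]
28 [81, 131, 160, 184, 163, 141, 107, 135, 151, 156, 143, 94, 129, 151, 185, 164, 127, 231, 222, 219]
t 23.375 pos [ 448.  -381.4  183.6] shift cm [-6.000e-02 -1.000e-02  1.266e+01] turn [-0. -0. -0.] F [ 0.5  0.5 -4.5] grip 0.128 97.9
```

Request:
step_arm(increments=[[[0,0,0.4],[0,0,0],5],[[0,0,1.4],[0,0,0],5],[[0,0,3],[0,0,0],5],[[0,0,5],[0,0,0],5],[[0,0,7],[0,0,0],5],[[0,0,8.6],[0,0,0],5],[[0,0,9.6],[0,0,0],5],[[0,0,10],[0,0,0],5]])

```text
time_s: 24.38
eef_pos: [448.1, -381.0, 83.3]
ee_rot: [-0.0, 0.646, 0.764, 0.0]
force: [0.3, 0.3, -5.1]
grip_width: 0.128
grip_force: 97.6
```

Request:
step_arm(increments=[[[0,0,0.4],[0,0,0],5],[[0,0,0.9],[0,0,0],5],[[0,0,1.4],[0,0,0],5],[[0,0,1.8],[0,0,0],5],[[0,0,2.1],[0,0,0],5],[[0,0,2.3],[0,0,0],5],[[0,0,2.4],[0,0,0],5],[[0,0,2.4],[0,0,0],5]])

```text
time_s: 25.38
eef_pos: [448.1, -381.2, 59.8]
ee_rot: [0.0, 0.646, 0.764, -0.0]
force: [0.1, 0.5, -4.5]
grip_width: 0.126
grip_force: 97.6
```

Request:
step_arm(increments=[[[0,0,0.1],[0,0,0],5],[[0,0,0.2],[0,0,0],5],[[0,0,0.3],[0,0,0],5],[[0,0,0.3],[0,0,0],5]])

```text
time_s: 25.88
eef_pos: [448.1, -381.1, 56.7]
ee_rot: [-0.0, 0.646, 0.764, 0.0]
force: [-0.1, -0.1, -5.3]
grip_width: 0.124
grip_force: 97.6
```

Request:
step_arm(increments=[[[0,0,0.05],[0,0,0],5],[[0,0,0.1],[0,0,0],5],[[0,0,0.1],[0,0,0],5]])

```text
time_s: 26.25
eef_pos: [448.1, -381.2, 56.0]
ee_rot: [0.0, 0.646, 0.764, -0.0]
force: [-2.4, 0.6, -2.6]
grip_width: 0.128
grip_force: 98.2
```

Request:
step_arm(increments=[[[0,0,0.05],[0,0,0],5],[[0,0,0.05],[0,0,0],5]])

```text
time_s: 26.5
eef_pos: [448.1, -381.3, 55.9]
ee_rot: [0.0, 0.646, 0.764, -0.0]
force: [-4.8, 1.3, 4.9]
grip_width: 0.126
grip_force: 99.3
```

Contact made. Release in small steps, then rise.

Request:
step_arm(increments=[[[0,0,0],[0,0,0],15],[[0,0,0],[0,0,0],18],[[0,0,0],[0,0,0],25],[[0,0,0],[0,0,0],35],[[0,0,0],[0,0,0],50],[[0,0,0],[0,0,0],50]])

```text
time_s: 27.25
eef_pos: [448.1, -381.2, 55.3]
ee_rot: [0.0, 0.646, 0.764, -0.0]
force: [0.1, 0.4, -0.3]
grip_width: 0.498
grip_force: 0.0
```

Request:
step_arm(increments=[[[0,0,-1],[0,0,0],50],[[0,0,-3],[0,0,0],50],[[0,0,-6],[0,0,0],50],[[0,0,-9],[0,0,0],50],[[0,0,-12],[0,0,0],50],[[0,0,-14],[0,0,0],50],[[0,0,-14],[0,0,0],50],[[0,0,-14],[0,0,0],50]])

```text
time_s: 28.25
eef_pos: [447.8, -380.8, 194.5]
ee_rot: [-0.001, 0.646, 0.764, 0.0]
force: [-1.0, 0.9, -0.1]
grip_width: 0.503
grip_force: 0.0
```

Run:
```python
from pins import *
pins(z0=(448.1,-381.3,3));goal((448,-382,57),9.6)
w=cap('wrist');a=np.radians(9.6)
g=cv2.cvtColor(w['img'],cv2.COLOR_RGB2GRAY)
d=((g<42)*255).astype(np.uint8);u,v=proj(w,(448,-381,98)).astype(int)
print('handle top px',u,v,g[v,u])
b=cap('side');ca,sa=np.cos(a),np.sin(a)
r=[]
for x in range(0,124,4):
    p=proj(b,(569.5+ca*x,205.3+sa*x,20));r.append(int(b['img'][int(p[1]+.5),int(p[0]+.5)].mean()))
print(r)
```

```text
0 [213, 95, 133, 163, 131, 125, 107, 130, 153, 153, 132, 78, 139, 250, 216, 224, 255, 255, 181, 253]
14 [216, 118, 148, 166, 145, 105, 110, 137, 156, 149, 133, 86, 126, 147, 164, 142, 102, 189, 147, 221]
28 [76, 116, 144, 170, 148, 130, 95, 126, 147, 145, 133, 74, 117, 139, 179, 145, 115, 134, 136, 130]
t 28.3 pos [ 447.8 -380.8  194.3] shift cm [-1.400e-01  1.000e-02  1.373e+01] turn [-0.1 -0.1 -0. ] F [-0.3 -1.   0.1] grip 0.497 0.0
handle top px 284 206 25
[131, 86, 213, 215, 196, 191, 192, 194, 196, 196, 198, 195, 196, 196, 195, 197, 171, 90, 147, 196, 219, 201, 151, 199, 213, 206, 159, 195, 214, 193, 88]
```

All three pins are still in the trough, the other three are in the tray, and the scoop is standing released.

```bash
python3 -c "
from rig import ctrl
print(ctrl.finish_job())"
```

```text
the job is handed in; nothing more can be done
None
```

I handed the job in at about 28 s: by the camera readings, the stepped scoop stands released in the middle of the mat with three pins in its trough, and the other three are in the tray behind the bar. No verdict came back from the hand-in.

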